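# Shut down the topping bench by the pizza oven

### The job

Close the pizza bench for the night: press the red cap of every green oil bottle fully shut, and pull the red cap of the white, freshly washed bottle fully up so that it can air, leaving the bottles standing where they are. Nest all the loose blue cups upright in the one in the pan, one stack, and then slide the pan with the stack, without lifting it, across the worktop until it sits centred on the round slate spot. Leave everything else on the bench alone.

Things in the scene. Friction and masses are not known exactly. Their poses are not given: they have to be found in the camera images.
- mark: round dark slate spot with a yellow border, 224 mm across, let in flush with the worktop (nothing to bump against); origin at its centre, on the worktop
- pan: loose round flat bright metal pan, 200 mm across, rim 22 mm high (wall and floor 4 mm), 0.5 kg; slides on the worktop. Origin at the centre of its underside, z up. Its yaw does not matter
- cup_base: blue tapered cup, open at the top: 62 mm high, outside diameter 42 mm at the foot and 68 mm at the rim, wall 3 mm, 0.12 kg. Origin at the centre of its underside, z up along its axis. All cups are alike; one set into another settles 15 to 24 mm higher. This one starts standing in the pan, near its middle, on the pan's floor
- cup_a: blue tapered cup, open at the top: 62 mm high, outside diameter 42 mm at the foot and 68 mm at the rim, wall 3 mm, 0.12 kg. Origin at the centre of its underside, z up along its axis. All cups are alike; one set into another settles 15 to 24 mm higher. Starts standing upright on the worktop, apart from the pan. May be absent (None)
- cup_b: blue tapered cup, open at the top: 62 mm high, outside diameter 42 mm at the foot and 68 mm at the rim, wall 3 mm, 0.12 kg. Origin at the centre of its underside, z up along its axis. All cups are alike; one set into another settles 15 to 24 mm higher. Starts standing upright on the worktop, apart from the pan. May be absent (None)
- cup_c: blue tapered cup, open at the top: 62 mm high, outside diameter 42 mm at the foot and 68 mm at the rim, wall 3 mm, 0.12 kg. Origin at the centre of its underside, z up along its axis. All cups are alike; one set into another settles 15 to 24 mm higher. Starts standing upright on the worktop, apart from the pan. May be absent (None)
- bottle_a: GREEN (oil) stoneware bottle, 76 mm across, standing loose and upright, 0.6 to 0.8 kg; body, shoulder and 32 mm neck reach to 135 mm high, the push-pull cap sits on top. Origin at the centre of its underside, z up. May be absent (None)
- bottle_b: GREEN (oil) stoneware bottle, 76 mm across, standing loose and upright, 0.6 to 0.8 kg; body, shoulder and 32 mm neck reach to 135 mm high, the push-pull cap sits on top. Origin at the centre of its underside, z up. May be absent (None)
- bottle_c: GREEN (oil) stoneware bottle, 76 mm across, standing loose and upright, 0.6 to 0.8 kg; body, shoulder and 32 mm neck reach to 135 mm high, the push-pull cap sits on top. Origin at the centre of its underside, z up. May be absent (None)
- bottle_d: GREEN (oil) stoneware bottle, 76 mm across, standing loose and upright, 0.6 to 0.8 kg; body, shoulder and 32 mm neck reach to 135 mm high, the push-pull cap sits on top. Origin at the centre of its underside, z up. May be absent (None)
- bottle_white: WHITE (freshly washed, empty) stoneware bottle, 76 mm across, standing loose and upright, 0.6 to 0.8 kg; body, shoulder and 32 mm neck reach to 135 mm high, the push-pull cap sits on top. Origin at the centre of its underside, z up. Always there
- cap_a (a joint): red push-pull cap, 32 mm across, 36 mm high, sliding on the axis of the green bottle_a; in m: 0 = fully shut (underside 136 mm, top 172 mm above the bottle's foot), 0.025 = fully up, at a stop (a yellow stem shows below it). Stays where it is left; takes about 3 N to move, less than the bottle weighs. Cannot come off. None if the bottle is absent
- cap_b (a joint): red push-pull cap, 32 mm across, 36 mm high, sliding on the axis of the green bottle_b; in m: 0 = fully shut (underside 136 mm, top 172 mm above the bottle's foot), 0.025 = fully up, at a stop (a yellow stem shows below it). Stays where it is left; takes about 3 N to move, less than the bottle weighs. Cannot come off. None if the bottle is absent
- cap_c (a joint): red push-pull cap, 32 mm across, 36 mm high, sliding on the axis of the green bottle_c; in m: 0 = fully shut (underside 136 mm, top 172 mm above the bottle's foot), 0.025 = fully up, at a stop (a yellow stem shows below it). Stays where it is left; takes about 3 N to move, less than the bottle weighs. Cannot come off. None if the bottle is absent
- cap_d (a joint): red push-pull cap, 32 mm across, 36 mm high, sliding on the axis of the green bottle_d; in m: 0 = fully shut (underside 136 mm, top 172 mm above the bottle's foot), 0.025 = fully up, at a stop (a yellow stem shows below it). Stays where it is left; takes about 3 N to move, less than the bottle weighs. Cannot come off. None if the bottle is absent
- cap_white (a joint): red push-pull cap, 32 mm across, 36 mm high, sliding on the axis of the white bottle_white; in m: 0 = fully shut (underside 136 mm, top 172 mm above the bottle's foot), 0.025 = fully up, at a stop (a yellow stem shows below it). Stays where it is left; takes about 3 N to move, less than the bottle weighs. Cannot come off
- salt_pot: small terracotta salt jar, 42 mm across, 60 mm high, standing among the bottles; leave it alone
- mill: dark wooden pepper mill, 54 mm across, 165 mm high; leave it alone
- tin: food tin with a red label, 74 mm across, 110 mm high; leave it alone
- spoon: wooden-handled metal spoon lying flat near the robot; origin at its middle; leave it alone
- billet: split wood billet, 160 x 50 x 45 mm, lying flat; leave it alone
Mind the look-alikes: they are no part of the job. Leave any pink look-alike of the bottle_b alone.

How it is judged:
On the way, in this order (a step that is already met when the one before it is completed fails the run):
1. all loose cups are nested in the cup in the pan and let go (horizontal distance between cup_base and pan below 0.065 m and angle between each of cup_base, cup_a, cup_b, cup_c's own z axis and vertical below 0.15 rad and horizontal distance between each of cup_a, cup_b, cup_c and cup_base below 0.012 m and z of cup_a in the frame of cup_base between 0.012 and 0.085 m and z of cup_b in the frame of cup_base between 0.012 and 0.085 m and z of cup_c in the frame of cup_base between 0.012 and 0.085 m and contact force between the fingers and cup_a below 0.5 N and contact force between the fingers and cup_b below 0.5 N and contact force between the fingers and cup_c below 0.5 N), for 0.3 s.
2. the pan with the stack stands on the slate spot (horizontal distance between cup_base and pan below 0.065 m and angle between each of cup_base, cup_a, cup_b, cup_c's own z axis and vertical below 0.15 rad and horizontal distance between each of cup_a, cup_b, cup_c and cup_base below 0.012 m and z of cup_a in the frame of cup_base between 0.012 and 0.085 m and z of cup_b in the frame of cup_base between 0.012 and 0.085 m and z of cup_c in the frame of cup_base between 0.012 and 0.085 m and horizontal distance between pan and mark below 0.022 m), for 0.3 s.
At the end, for the whole second after the job is handed in: Green caps within 4 mm of shut, white bottle's cap within 5 mm of fully up; bottles upright, within 50 mm of their starts; all cups upright in one stack in the pan, axes within 12 mm; pan flat, within 22 mm of the spot's centre; all at rest (all of step 2 and value of joint each of cap_a, cap_b, cap_c, cap_d below 0.004 m and value of joint cap_white above 0.02 m and angle between each of bottle_a, bottle_b, bottle_c, bottle_d, bottle_white's own z axis and vertical below 0.1 rad and distance of each of bottle_a, bottle_b, bottle_c, bottle_d, bottle_white from where it was at the start of the episode below 0.05 m and linear speed of each of cup_a, cup_b, cup_c, cup_base, pan below 0.02 m/s and angle between pan's own z axis and vertical below 0.06 rad); the robot touches nothing.
It fails at once if the pan is lifted off the worktop (height (world z) of pan above 0.02 m).
It fails at once if a bottle is knocked over (angle between any of bottle_a, bottle_b, bottle_c, bottle_d, bottle_white's own z axis and vertical above 0.6 rad).
It fails at once if a thing that is not part of the job is moved by more than 60 mm (distance of any of salt_pot, mill, tin, spoon, billet from where it was at the start of the episode above 0.06 m).
Of bottle_a, bottle_b, bottle_c, bottle_d only 3 to 4 are there at a start; the rules pass over those that are not, and their reading is None.
Of cup_a, cup_b, cup_c only 2 to 3 are there at a start; the rules pass over those that are not, and their reading is None.
At some moment in a run one of pan may be knocked a few centimetres aside while the robot is not near it.
It also fails if it takes over 210 s, if anything falls off the work surface, if the arm or the gripper's body presses on something with over 40 N, if the wrist force passes 120 N, or if a joint passes its speed limit or range.

### The arm

A 6-joint arm with a two-finger parallel gripper is mounted at the origin on the work surface. World frame = base frame: x ahead of the robot, y to its left, z up, the work surface at z = 0. Lengths are in m, angles in rad, forces in N, time in s.
With the tool pointing down it reaches from about 0.35 to 0.975 m from the base axis. Payload 4.9 kg.
Tool frame: the origin (TCP) lies at the very end of the fingers, on their centre line; the grasp point (between the pads) lies 19 mm behind it; z points along the fingers, y is the line along which they close (so a half turn about z gives the same grasp; the last joint's range is limited). The gripper opens to 85 mm and grips with 20 to 120 N. Pads are 22 mm wide; open, the fingers measure 114 mm over their backs; the gripper's body (76 mm by 85 mm) begins 54 mm behind the grasp point. The pads swing forward as they close: fully open they stand 13 mm farther back than shut.
Start: joints at [-1.299, 0.053, 1.613, -0, 1.476, -0.119], TCP at [0.238, -0.578, 0.231] pointing down, gripper open.
Joint ranges: [-3.01, 3.01], [-1.01, 2.22], [0.06, 2.58], [-1.02, 4.17], [0.09, 2.62], [-3.14, 3.14]. Speed limits (rad/s): [2.57, 2.57, 3.14, 3.14, 3.14, 3.14].

### API

Orientations are given as a unit quaternion [w, x, y, z].
In Python, from plant import manip gives the robot as it stands.
- The arm moves only by the tool send_rows, never from a script. Its argument "increments" is a list of rows, each an object of numbers: "claw": the closure, from -1 (fully open) to 1 (shut); "dx", "dy", "dz": the shift along the tool's x, y, z in units of 0.5 m (1.0 is 0.5 m); "yaw": the turn about the tool's z in units of 1.5 rad (1.0 is 1.5 rad). A call has 1 to 20 rows; each row is the pose to reach, as a shift and turn from the pose commanded when the call began, along the tool's axes at that moment; what a row does not reach only later rows make up. A row lasts 1/8 s, in which the tool goes at most 62.5 mm and 10.7 degrees, less where a joint would pass 70% of its speed; a pose out of reach is approached as far as the arm can. A call with a number of a shift or a turn outside -1 to 1 is refused whole. A call with a gripper value outside its range is refused whole. The fingers move at their own pace and stop on an object; the grip force is fixed at half the most. Time passes only in rows, so rows that repeat a pose let the fingers close. It gives the time, the measured TCP pose, the force, the opening and the grip force at its end, in the units of the state.
- manip.state(): the state, without advancing time (a new reading comes with each control period).
- manip.grab_frame(name): name is "scene" or "top" or "wrist"; returns the picture (420x560x3 uint8, red, green, blue); there is no depth.
- manip.camera_params(name): a dict with "camera_matrix" (3x3 intrinsics, pixels), "extrinsics" (4x4, takes a point from world to camera coordinates); the wrist camera has in their place "tool_from_camera" (4x4, takes a point from camera to tool coordinates, whose origin is the TCP and whose axes are the flange's). Camera axes: x right, y down, z forward; pixel columns grow to the right and rows downward; lengths in m; the calibration is good to about 2 mm. A picture is of the moment at which its call begins: read the wrist's pose just before it. camera_params takes no time and is no camera call.
- manip.job_done(): hands the job in; it is judged then, once.
The state is a dict: "time": time; "joint_pos": joint angles; "joint_vel": joint speeds; "joint_efforts": joint torques, N m; "tool_pos": TCP position; "tool_rot": TCP orientation; "contact_force": force on the tool from outside, world axes, zero at the start; "ft_torque": the same for the moment, N m; "gripper_width": opening from 0.0 (shut) to 1.0 (fully open); "grasp_force": force on a finger pad.
Only numpy, scipy, OpenCV 4.12 (cv2) and the standard library are available. Lean on these libraries where they do the work, as an engineer would, in place of code of your own. Each camera call takes 0.05 s, during which the arm holds its last target. There are 200 camera calls.

## Working session

There is one attempt and no reset: what is moved stays moved. The work goes in short steps, Python scripts to look and compute and a tool call to move; the robot and the scene stay as the last step left them, time stands still between calls to the robot, and variables do not carry over. Pictures are saved under pics/ and viewed, at most 14 in all, crops included, and the job is handed in when it is done.

Besides the shell and the picture viewer there is one more tool, called by a JSON object that holds its "fn" and its "kwargs". send_rows: Moves the arm, as the interface text tells. Shifts and turns lie within -1 to 1; 1 stands for 0.5 m of shift or 1.5 rad of turn. Its arguments: {"type":"object","properties":{"increments":{"type":"array","items":{"type":"object","properties":{"claw":{"type":"number"},"dx":{"type":"number"},"dy":{"type":"number"},"dz":{"type":"number"},"yaw":{"type":"number"}}}}},"required":["increments"]}

```bash
mkdir -p pics; ls; python3 - <<'E'
from plant import manip
import cv2,numpy as np
for n in ("scene","top"):
    im=manip.grab_frame(n); cv2.imwrite(f"pics/{n}0.png",cv2.resize(im[:,:,::-1],(800,600),interpolation=cv2.INTER_CUBIC)); np.save(f"pics/{n}0.npy",im)
    p=manip.camera_params(n); print(n,np.round(p["camera_matrix"],2).tolist(),np.round(p["extrinsics"],4).tolist())
print(manip.camera_params("wrist")); print(manip.state())
E
```

```text
pics
scene [[400.4, 0.0, 275.32], [0.0, 400.4, 210.37], [0.0, 0.0, 1.0]] [[-0.2269, 0.9738, -0.0151, 0.1754], [0.5017, 0.1036, -0.8588, -0.1804], [-0.8348, -0.2024, -0.512, 1.8119], [0.0, 0.0, 0.0, 1.0]]
top [[416.27, 0.0, 283.32], [0.0, 416.27, 209.23], [0.0, 0.0, 1.0]] [[0.0069, -1.0, -0.0058, -0.0363], [-0.9939, -0.0063, -0.1099, 0.6115], [0.1099, 0.0065, -0.9939, 1.459], [0.0, 0.0, 0.0, 1.0]]
{'camera_matrix': array([[361.39620019,   0.        , 282.28472627],
       [  0.        , 361.39620019, 209.11476745],
       [  0.        ,   0.        ,   1.        ]]), 'tool_from_camera': array([[-1.88533750e-04, -9.51345843e-01, -3.08125059e-01,
         7.83760784e-02],
       [ 9.99999849e-01, -3.38625973e-04,  4.33644347e-04,
         1.93272129e-04],
       [-5.16884895e-04, -3.08124931e-01,  9.51345762e-01,
        -1.43545486e-01],
       [ 0.00000000e+00,  0.00000000e+00,  0.00000000e+00,
         1.00000000e+00]])}
{'time': 0.1, 'joint_pos': array([-1.29903051e+00,  5.33253949e-02,  1.61413270e+00, -2.73643899e-05,
        1.47599075e+00, -1.18979853e-01]), 'joint_vel': array([-0.00024962, -0.00092036, -0.00261335, -0.00050343,  0.00147727,
       -0.00026302]), 'joint_efforts': array([ 2.77374471e-05, -3.94901204e+01, -3.71364069e+01, -2.51334143e-05,
        3.88001004e-03,  2.69553681e-05]), 'tool_pos': array([ 0.23790453, -0.57735356,  0.23017886]), 'tool_rot': array([-9.24352427e-04,  9.80974682e-01,  1.94133487e-01, -8.44111056e-05]), 'contact_force': array([-0.19322011,  0.50866706, -0.26994144]), 'ft_torque': array([ 0.05153445, -0.0237794 ,  0.00684092]), 'grasp_force': 0.0, 'gripper_width': 0.9965137987755625}
```

View pics/scene0.png

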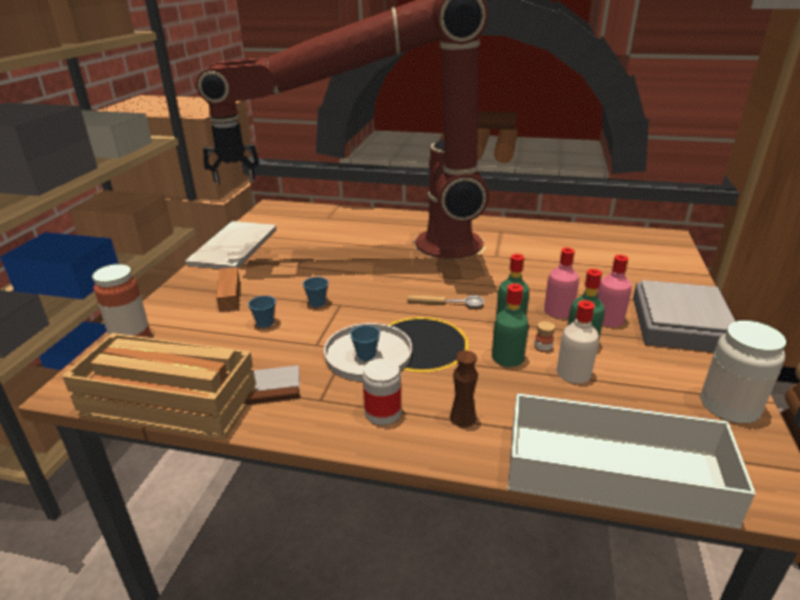

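View pics/top0.png

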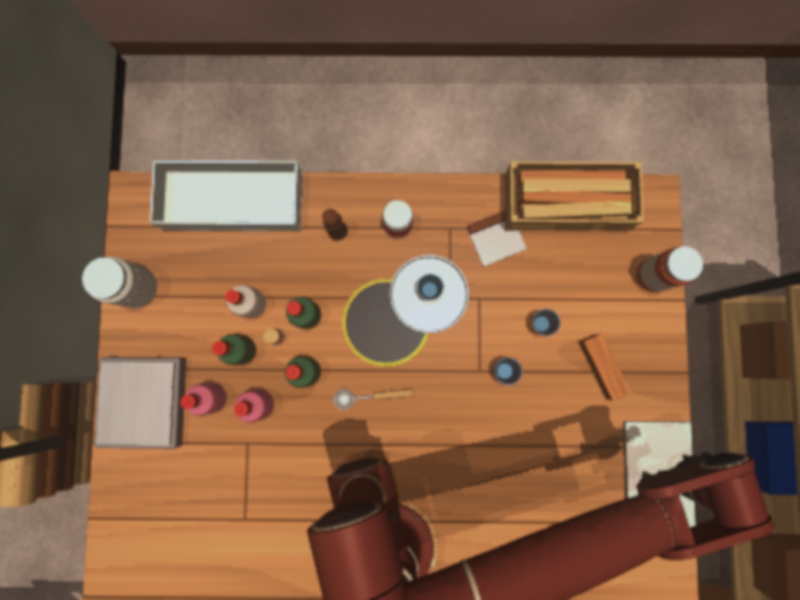

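The top view (800x600) shows:
- **Loose cups:** two blue cups at (545,322) and (506,370), with the base cup at (429,287) inside the pan at (429,292).
- **Slate:** the spot is at (386,322).
- **Caps on green bottles:** (294,308), (293,371) and (220,348).
- **Cap on the white bottle:** (233,297).
- **Look-alikes to leave alone:** the pink bottles, with caps at (187,401) and (241,407).

The scene view agrees: three green bottles, one white and two pink.

```bash
cat > h.py <<'E'
import numpy as np,cv2
from plant import manip
from scipy.spatial.transform import Rotation as R
def cam(n,st=None):
    p=manip.camera_params(n); K=p["camera_matrix"]
    if n!="wrist": return K,np.linalg.inv(p["extrinsics"])
    q=st["tool_rot"]; T=np.eye(4); T[:3,:3]=R.from_quat([q[1],q[2],q[3],q[0]]).as_matrix(); T[:3,3]=st["tool_pos"]
    return K,T@p["tool_from_camera"]
def ray(c,u,v):
    K,T=c; d=T[:3,:3]@np.linalg.solve(K,[u,v,1.]); return T[:3,3],d
def onplane(c,u,v,z):
    o,d=ray(c,u,v); return (o+d*(z-o[2])/d[2])[:2]
def proj(c,P):
    K,T=c; p=np.linalg.inv(T)@np.r_[P,1.]; q=K@p[:3]; return q[:2]/q[2]
def tri(c1,p1,c2,p2):
    (a,d),(b,e)=ray(c1,*p1),ray(c2,*p2); s=np.linalg.lstsq(np.c_[d,-e],b-a,rcond=None)[0]
    x,y=a+d*s[0],b+e*s[1]; return (x+y)/2,np.linalg.norm(x-y)
def blobs(m,amin=15):
    n,l,s,c=cv2.connectedComponentsWithStats(m.astype(np.uint8)); return [(np.round(c[i],1),s[i].tolist()) for i in range(1,n) if s[i][4]>=amin]
def shift(st,P):
    "tool-axis shift in units of .5 m from current pose to world P"
    q=st["tool_rot"]; return R.from_quat([q[1],q[2],q[3],q[0]]).inv().apply(np.array(P)-st["tool_pos"])/.5
E
python3 - <<'E'
from h import *
for n in("top","scene"):
    im=np.load(f"pics/{n}0.npy"); h=cv2.cvtColor(im,cv2.COLOR_RGB2HSV).astype(int); H,S,V=h[...,0],h[...,1],h[...,2]
    print(n,"red"); [print(b) for b in blobs(((H<5)|(H>175))&(S>190)&(V>120))]
    print("blue"); [print(b) for b in blobs((H>95)&(H<112)&(S>110),40)]
    print("yel"); [print(b) for b in blobs((H>20)&(H<32)&(S>150)&(V>110),40)]
E
```

```text
top red
(array([162.4, 207. ]), [159, 204, 9, 7, 42])
(array([203.5, 214.1]), [202, 212, 4, 5, 15])
(array([153.3, 243.1]), [149, 240, 10, 8, 55])
(array([130.4, 280.6]), [127, 278, 8, 7, 41])
(array([167.3, 286. ]), [165, 283, 6, 7, 32])
blue
(array([547.9, 322. ]), [537, 297, 19, 48, 516])
yel
(array([261.5, 231.6]), [240, 195, 60, 62, 266])
scene red
(array([397.1, 175.5]), [394, 174, 8, 4, 27])
(array([361.7, 180. ]), [358, 178, 8, 5, 36])
(array([434.6, 180.7]), [431, 179, 8, 5, 32])
(array([415.7, 190.9]), [411, 189, 10, 5, 41])
(array([360.3, 201.6]), [356, 199, 10, 6, 48])
(array([410. , 213.4]), [405, 211, 11, 6, 56])
blue
(array([ 40.2, 184.8]), [1, 163, 81, 46, 2573])
(array([ 49.9, 241.1]), [29, 226, 45, 32, 651])
yel
```

```bash
python3 - <<'E'
import numpy as np,cv2
a=np.load("pics/scene0.npy")[165:275,330:460]; b=np.load("pics/top0.npy")[190:300,120:250]
cv2.imwrite("pics/crop1.png",cv2.resize(np.hstack([a,b])[:,:,::-1],None,fx=3,fy=3,interpolation=cv2.INTER_CUBIC))
E
```

```text
(no output)
```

View pics/crop1.png

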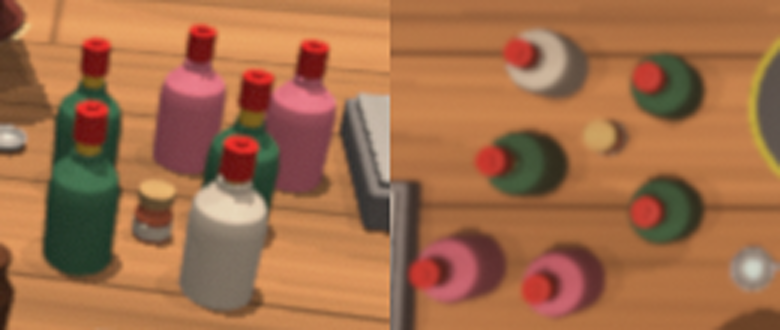

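The crop shows three green bottles with a yellow stem (caps up). The white bottle's cap is shut with no stem. The pinks stand behind and to the left. Now I'll compute positions.

```bash
python3 - <<'E'
from h import *
ct,cs=cam("top"),cam("scene")
for n,a,b in(("white",(162.7,207.7),(410,213.2)),("g1",(206,215.3),(360.7,200.7)),("g2",(153.3,243.3),(415.7,190.9)),("g3",(205,260.7),(362,180)),("p1",(130.4,280.6),(434.6,180.7)),("p2",(167.8,286),(397.1,175.5))):
    P,e=tri(ct,a,cs,b); z=.172 if n=="white" else .197
    print(n,P.round(4),round(e,4),"top@z",onplane(ct,*a,z).round(4),"scene@z",onplane(cs,*b,z).round(4))
im=np.load("pics/top0.npy").astype(int); m=(im[...,2]-im[...,0]>12)&(im[...,2]<190)
for c,s in blobs(m,40):
    if 260<c[0]<420 and 150<c[1]<300: print("blue",c,s,onplane(ct,*c,.062).round(4))
h=cv2.cvtColor(im.astype(np.uint8),cv2.COLOR_RGB2HSV).astype(int)
w=(h[...,1]<75)&(h[...,2]>120); w[:170]=0
for c,s in blobs(w,300):
    if 250<c[0]<360: 
        print("pan",c,s)
        n,l,_,_=cv2.connectedComponentsWithStats(w.astype(np.uint8)); i=l[int(s[1]+s[3]/2),:]; 
        k=cv2.convexHull(np.argwhere(l==l[int(s[1]+s[3]-3),int(c[0])])[:,::-1].astype(np.int32)); print(cv2.fitEllipse(k),onplane(ct,*cv2.fitEllipse(k)[0],.022))
y=(h[...,0]>18)&(h[...,0]<35)&(h[...,1]>150)&(h[...,2]>90)
ys,xs=np.nonzero(y[190:260,235:305]); P=np.array([onplane(ct,u+235,v+190,0) for u,v in zip(xs,ys)])
P=P[np.abs(np.linalg.norm(P-[.64,.04],axis=1)-.1)<.08]
from scipy.optimize import least_squares
r=least_squares(lambda p:np.linalg.norm(P-p[:2],axis=1)-p[2],[.64,.04,.11],loss="soft_l1",f_scale=.003);print("mark",r.x.round(4),len(P))
E
```

```text
white [0.5988 0.3594 0.1736] 0.0 top@z [0.599  0.3599] scene@z [0.5961 0.3598]
g1 [0.5737 0.2167 0.1846] 0.0024 top@z [0.5727 0.2131] scene@z [0.5956 0.2178]
g2 [0.4828 0.3805 0.1878] 0.0006 top@z [0.4825 0.3778] scene@z [0.501  0.3776]
g3 [0.4288 0.2152 0.1826] 0.0002 top@z [0.429  0.2124] scene@z [0.4581 0.2153]
p1 [0.3638 0.4521 0.1721] 0.0039 top@z [0.3654 0.445 ] scene@z [0.4179 0.4403]
p2 [0.3478 0.3321 0.172 ] 0.0033 top@z [0.3495 0.3268] scene@z [0.4024 0.3256]
blue [299.9 202.4] [293, 196, 14, 13, 131] [ 0.6332 -0.0906]
blue [378.8 226. ] [374, 221, 11, 11, 102] [ 0.5517 -0.3667]
blue [352.7 259.3] [347, 254, 12, 12, 115] [ 0.4355 -0.2742]
pan [347.4 175.3] [332, 170, 36, 16, 363]Traceback (most recent call last):
  File "<stdin>", line 15, in <module>
cv2.error: OpenCV(4.12.0) /io/opencv/modules/imgproc/src/shapedescr.cpp:361: error: (-201:Incorrect size of input array) There should be at least 5 points to fit the ellipse in function 'fitEllipseNoDirect'
```

{"fn": "send_rows", "kwargs": {"increments": [{"dx":0.64,"dy":-0.315,"dz":-0.14,"yaw":0.26,"claw":-1},{"dx":0.64,"dy":-0.315,"dz":-0.14,"yaw":0.26,"claw":-1},{"dx":0.64,"dy":-0.315,"dz":-0.14,"yaw":0.26,"claw":-1},{"dx":0.64,"dy":-0.315,"dz":-0.14,"yaw":0.26,"claw":-1},{"dx":0.64,"dy":-0.315,"dz":-0.14,"yaw":0.26,"claw":-1},{"dx":0.64,"dy":-0.315,"dz":-0.14,"yaw":0.26,"claw":-1},{"dx":0.64,"dy":-0.315,"dz":-0.14,"yaw":0.26,"claw":-1},{"dx":0.64,"dy":-0.315,"dz":-0.14,"yaw":0.26,"claw":-1},{"dx":0.64,"dy":-0.315,"dz":-0.14,"yaw":0.26,"claw":-1}]}}

```text
time: 1.23
tool_pos: [0.473, -0.3112, 0.3005]
tool_rot: [-0.0, 1.0, -0.001, -0.001]
contact_force: [0.1, -0.2, 0.6]
gripper_width: 1.0
grasp_force: 0.0
```

```bash
cat > w.py <<'E'
from h import *; import sys
st=manip.state(); im=manip.grab_frame("wrist"); n=sys.argv[1]; cv2.imwrite(f"pics/{n}.png",im[:,:,::-1]); np.savez(f"pics/{n}.npz",im=im,p=st["tool_pos"],r=st["tool_rot"])
print(st["time"],st["tool_pos"].round(4),R.from_quat(np.roll(st["tool_rot"],-1)).as_matrix().round(3).tolist(),st["joint_pos"].round(2))
E
python3 w.py w1
```

```text
1.225 [ 0.473  -0.3112  0.3005] [[1.0, -0.001, -0.001], [-0.001, -1.0, 0.001], [-0.001, -0.001, -1.0]] [-0.71 -0.12  1.67 -0.    1.6   0.86]
```

View pics/w1.png

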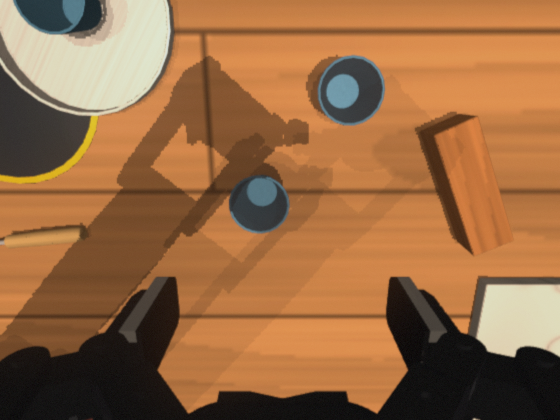

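The wrist view shows the two loose cups, with rims centred at about (351,90) and (259,204). The pan is at upper left and the billet at right.

```bash
python3 - <<'E'
from h import *
d=np.load("pics/w1.npz"); c=cam("wrist",dict(tool_pos=d["p"],tool_rot=d["r"]))
for p in((351,90),(318,90),(384,90),(259,204),(229.5,204),(288.5,204)): print(p,onplane(c,*p,.062).round(4))
E
```

```text
(351, 90) [ 0.5532 -0.3807]
(318, 90) [ 0.5532 -0.3475]
(384, 90) [ 0.5531 -0.4138]
(259, 204) [ 0.4335 -0.2858]
(229.5, 204) [ 0.4335 -0.2532]
(288.5, 204) [ 0.4335 -0.3184]
```

{"fn": "send_rows", "kwargs": {"increments": [{"dx":-0.2,"dy":-1,"dz":0,"claw":1},{"dx":-0.2,"dy":-1,"dz":0,"claw":1},{"dx":-0.2,"dy":-1,"dz":0,"claw":1},{"dx":-0.2,"dy":-1,"dz":0,"claw":1},{"dx":-0.2,"dy":-1,"dz":0,"claw":1},{"dx":-0.2,"dy":-1,"dz":0,"claw":1},{"dx":-0.2,"dy":-1,"dz":0,"claw":1},{"dx":-0.2,"dy":-1,"dz":0,"claw":1},{"dx":-0.2,"dy":-1,"dz":0,"claw":1},{"dx":-0.2,"dy":-1,"dz":0,"claw":1}]}}

```text
invalid input
```

{"fn": "send_rows", "kwargs": {"increments": [{"dy":-0.18,"claw":1},{"dy":-0.18,"claw":1},{"dy":-0.18,"claw":1}]}}

```text
invalid input
```

```bash
python3 w.py w2
```

```text
1.275 [ 0.473  -0.3112  0.3006] [[1.0, -0.001, -0.001], [-0.001, -1.0, 0.001], [-0.001, -0.001, -1.0]] [-0.71 -0.12  1.67 -0.    1.6   0.86]
```

View pics/w2.png

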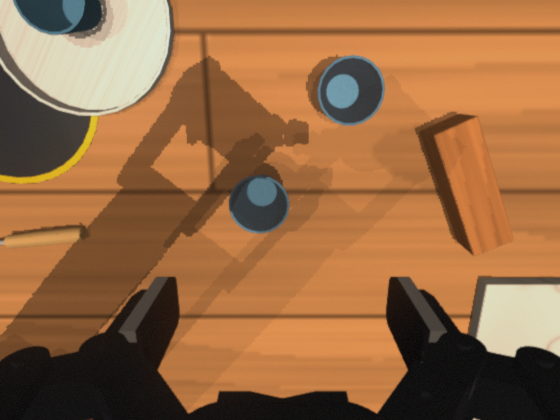

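The arm hasn't moved, so this is the same view as before. Both calls were refused, probably because the rows need every key, so I'll send complete rows.

{"fn": "send_rows", "kwargs": {"increments": [{"dx":-0.2,"dy":-0.99,"dz":0,"yaw":0,"claw":1},{"dx":-0.2,"dy":-0.99,"dz":0,"yaw":0,"claw":1},{"dx":-0.2,"dy":-0.99,"dz":0,"yaw":0,"claw":1},{"dx":-0.2,"dy":-0.99,"dz":0,"yaw":0,"claw":1},{"dx":-0.2,"dy":-0.99,"dz":0,"yaw":0,"claw":1},{"dx":-0.2,"dy":-0.99,"dz":0,"yaw":0,"claw":1},{"dx":-0.2,"dy":-0.99,"dz":0,"yaw":0,"claw":1},{"dx":-0.2,"dy":-0.99,"dz":0,"yaw":0,"claw":1},{"dx":-0.2,"dy":-0.99,"dz":0,"yaw":0,"claw":1},{"dx":-0.2,"dy":-0.99,"dz":0,"yaw":0,"claw":1}]}}

```text
time: 2.58
tool_pos: [0.3737, 0.1842, 0.3011]
tool_rot: [0.0, 1.0, 0.0, -0.0]
contact_force: [-0.7, 0.1, -0.5]
gripper_width: 0.001
grasp_force: 0.0
```

{"fn": "send_rows", "kwargs": {"increments": [{"dx":0.0,"dy":-0.2,"dz":0,"yaw":0,"claw":1},{"dx":0.0,"dy":-0.2,"dz":0,"yaw":0,"claw":1},{"dx":0.0,"dy":-0.2,"dz":0,"yaw":0,"claw":1},{"dx":0.0,"dy":-0.2,"dz":0,"yaw":0,"claw":1}]}}

```text
time: 3.08
tool_pos: [0.3743, 0.2829, 0.3011]
tool_rot: [0.0, 1.0, -0.001, -0.0]
contact_force: [-0.2, -0.4, 0.7]
gripper_width: -0.003
grasp_force: 0.0
```

```bash
python3 w.py w3
```

```text
3.075 [0.3743 0.2829 0.3011] [[1.0, -0.002, -0.0], [-0.002, -1.0, -0.001], [-0.0, 0.001, -1.0]] [ 0.49 -0.36  1.87 -0.    1.64  2.06]
```

View pics/w3.png

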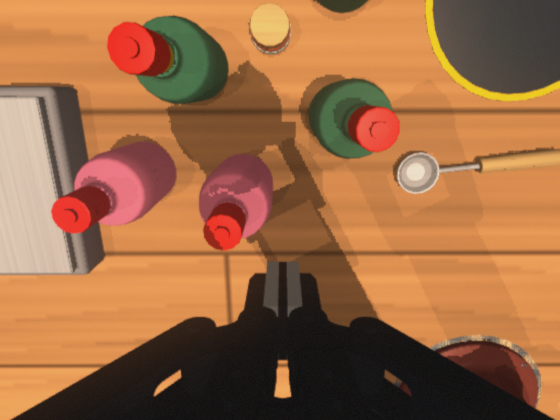

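The green caps are at (131,48) for g2 and (378,129) for g3. The pink caps are at (74,213) and (224,231).

```bash
python3 - <<'E'
from h import *
d=np.load("pics/w3.npz"); c=cam("wrist",dict(tool_pos=d["p"],tool_rot=d["r"])); ct=cam("top")
for n,w,t in(("g2",(131,48),(153.3,243.3)),("g3",(378,129),(205,260.7))):
    P,e=tri(c,w,ct,t); print(n,P.round(4),e.round(4),[onplane(c,*w,z).round(4).tolist() for z in(.172,.18,.188,.197)])
E
```

```text
g2 [0.4828 0.3871 0.1696] 0.0014 [[0.4822, 0.3868], [0.4813, 0.3837], [0.4804, 0.3807], [0.4795, 0.3772]]
g3 [0.4284 0.2147 0.1853] 0.0008 [[0.4267, 0.2113], [0.4275, 0.2134], [0.4282, 0.2155], [0.4291, 0.2178]]
```

{"fn": "send_rows", "kwargs": {"increments": [{"dx":0.108,"dy":0.136,"dz":0.1,"yaw":0,"claw":1},{"dx":0.108,"dy":0.136,"dz":0.1,"yaw":0,"claw":1},{"dx":0.108,"dy":0.136,"dz":0.19,"yaw":0,"claw":1},{"dx":0.108,"dy":0.136,"dz":0.2,"yaw":0,"claw":1},{"dx":0.108,"dy":0.136,"dz":0.21,"yaw":0,"claw":1},{"dx":0.108,"dy":0.136,"dz":0.22,"yaw":0,"claw":1},{"dx":0.108,"dy":0.136,"dz":0.23,"yaw":0,"claw":1},{"dx":0.108,"dy":0.136,"dz":0.24,"yaw":0,"claw":1},{"dx":0.108,"dy":0.136,"dz":0.25,"yaw":0,"claw":1},{"dx":0.108,"dy":0.136,"dz":0.256,"yaw":0,"claw":1}]}}

```text
time: 4.38
tool_pos: [0.4279, 0.217, 0.1736]
tool_rot: [-0.0, 1.0, 0.001, 0.001]
contact_force: [-0.4, 0.9, 3.4]
gripper_width: -0.0
grasp_force: 1.4
```

{"fn": "send_rows", "kwargs": {"increments": [{"dx":0,"dy":0,"dz":0.003,"yaw":0,"claw":1},{"dx":0,"dy":0,"dz":0.005,"yaw":0,"claw":1},{"dx":0,"dy":0,"dz":0.005,"yaw":0,"claw":1}]}}

```text
time: 4.75
tool_pos: [0.428, 0.217, 0.172]
tool_rot: [-0.0, 1.0, 0.0, 0.001]
contact_force: [-0.7, -0.3, 5.9]
gripper_width: 0.004
grasp_force: 3.1
```

{"fn": "send_rows", "kwargs": {"increments": [{"dx":0,"dy":0,"dz":-0.09,"yaw":0,"claw":1},{"dx":0.106,"dy":-0.33,"dz":-0.09,"yaw":0,"claw":1},{"dx":0.106,"dy":-0.33,"dz":-0.09,"yaw":0,"claw":1},{"dx":0.106,"dy":-0.33,"dz":-0.09,"yaw":0,"claw":1},{"dx":0.106,"dy":-0.33,"dz":-0.09,"yaw":0,"claw":1},{"dx":0.106,"dy":-0.33,"dz":-0.055,"yaw":0,"claw":1},{"dx":0.106,"dy":-0.33,"dz":-0.045,"yaw":0,"claw":1},{"dx":0.106,"dy":-0.33,"dz":-0.035,"yaw":0,"claw":1},{"dx":0.106,"dy":-0.33,"dz":-0.025,"yaw":0,"claw":1},{"dx":0.106,"dy":-0.33,"dz":-0.015,"yaw":0,"claw":1},{"dx":0.106,"dy":-0.33,"dz":-0.005,"yaw":0,"claw":1},{"dx":0.106,"dy":-0.33,"dz":0.0,"yaw":0,"claw":1},{"dx":0.106,"dy":-0.33,"dz":0.002,"yaw":0,"claw":1}]}}

```text
time: 6.38
tool_pos: [0.4814, 0.3822, 0.1724]
tool_rot: [-0.001, 1.0, 0.0, 0.001]
contact_force: [-2.6, -1.9, 12.7]
gripper_width: -0.003
grasp_force: 6.2
```

{"fn": "send_rows", "kwargs": {"increments": [{"dx":0,"dy":0,"dz":-0.09,"yaw":0,"claw":1},{"dx":0.185,"dy":0.332,"dz":-0.09,"yaw":0,"claw":1},{"dx":0.185,"dy":0.332,"dz":-0.09,"yaw":0,"claw":1},{"dx":0.185,"dy":0.332,"dz":-0.09,"yaw":0,"claw":1},{"dx":0.185,"dy":0.332,"dz":-0.09,"yaw":0,"claw":1},{"dx":0.185,"dy":0.332,"dz":-0.055,"yaw":0,"claw":1},{"dx":0.185,"dy":0.332,"dz":-0.045,"yaw":0,"claw":1},{"dx":0.185,"dy":0.332,"dz":-0.035,"yaw":0,"claw":1},{"dx":0.185,"dy":0.332,"dz":-0.025,"yaw":0,"claw":1},{"dx":0.185,"dy":0.332,"dz":-0.015,"yaw":0,"claw":1},{"dx":0.185,"dy":0.332,"dz":-0.005,"yaw":0,"claw":1},{"dx":0.185,"dy":0.332,"dz":0.0,"yaw":0,"claw":1},{"dx":0.185,"dy":0.332,"dz":0.0,"yaw":0,"claw":1}]}}

```text
time: 8.0
tool_pos: [0.574, 0.2163, 0.1722]
tool_rot: [-0.001, 1.0, 0.0, 0.001]
contact_force: [-3.2, 1.3, 8.0]
gripper_width: 0.002
grasp_force: 4.3
```

{"fn": "send_rows", "kwargs": {"increments": [{"dx":0,"dy":0,"dz":-0.12,"yaw":0,"claw":1},{"dx":-0.19,"dy":-0.29,"dz":-0.22,"yaw":0,"claw":-1},{"dx":-0.19,"dy":-0.29,"dz":-0.22,"yaw":0,"claw":-1},{"dx":-0.19,"dy":-0.29,"dz":-0.22,"yaw":0,"claw":-1},{"dx":-0.19,"dy":-0.29,"dz":-0.22,"yaw":0,"claw":-1},{"dx":-0.19,"dy":-0.29,"dz":-0.22,"yaw":0,"claw":-1}]}}

```text
time: 8.75
tool_pos: [0.478, 0.3603, 0.2791]
tool_rot: [0.0, 1.0, 0.0, -0.0]
contact_force: [-0.9, 0.1, 0.3]
gripper_width: 0.995
grasp_force: 0.0
```

```bash
python3 w.py w4
```

```text
8.75 [0.478  0.3603 0.2791] [[1.0, 0.001, -0.0], [0.001, -1.0, -0.001], [-0.0, 0.001, -1.0]] [ 0.52 -0.03  1.62 -0.    1.56  2.09]
```

View pics/w4.png

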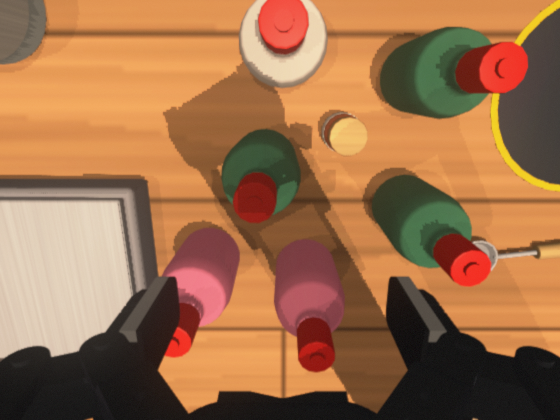

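The white cap's top is centred at (283,21). All three green caps now sit flush with no yellow stem.

```bash
python3 - <<'E'
from h import *
d=np.load("pics/w4.npz"); c=cam("wrist",dict(tool_pos=d["p"],tool_rot=d["r"])); ct=cam("top")
print(tri(c,(283,21),ct,(162.7,207.7)),onplane(c,283,21,.172))
E
```

```text
(array([0.59865881, 0.35937542, 0.17355871]), np.float64(0.00032618800902814416)) [0.59875858 0.3593418 ]
```

{"fn": "send_rows", "kwargs": {"increments": [{"dx":0.241,"dy":0.002,"dz":0,"yaw":0,"claw":-1},{"dx":0.241,"dy":0.002,"dz":0,"yaw":0,"claw":-1},{"dx":0.241,"dy":0.002,"dz":0.0,"yaw":0,"claw":-1},{"dx":0.241,"dy":0.002,"dz":0.1,"yaw":0,"claw":-1},{"dx":0.241,"dy":0.002,"dz":0.2,"yaw":0,"claw":-1},{"dx":0.241,"dy":0.002,"dz":0.272,"yaw":0,"claw":-1},{"dx":0.241,"dy":0.002,"dz":0.272,"yaw":0,"claw":-1},{"dx":0.241,"dy":0.002,"dz":0.272,"yaw":0,"claw":1},{"dx":0.241,"dy":0.002,"dz":0.272,"yaw":0,"claw":1},{"dx":0.241,"dy":0.002,"dz":0.272,"yaw":0,"claw":1},{"dx":0.241,"dy":0.002,"dz":0.272,"yaw":0,"claw":1},{"dx":0.241,"dy":0.002,"dz":0.272,"yaw":0,"claw":1}]}}

```text
time: 10.3
tool_pos: [0.5993, 0.3601, 0.1452]
tool_rot: [-0.0, 1.0, 0.0, 0.001]
contact_force: [1.5, 0.3, 2.7]
gripper_width: 0.36
grasp_force: 59.0
```

{"fn": "send_rows", "kwargs": {"increments": [{"dx":0,"dy":0,"dz":-0.01,"yaw":0,"claw":1},{"dx":0,"dy":0,"dz":-0.02,"yaw":0,"claw":1},{"dx":0,"dy":0,"dz":-0.03,"yaw":0,"claw":1},{"dx":0,"dy":0,"dz":-0.038,"yaw":0,"claw":1},{"dx":0,"dy":0,"dz":-0.044,"yaw":0,"claw":1},{"dx":0,"dy":0,"dz":-0.048,"yaw":0,"claw":1},{"dx":0,"dy":0,"dz":-0.048,"yaw":0,"claw":1}]}}

```text
time: 11.18
tool_pos: [0.5986, 0.3598, 0.1682]
tool_rot: [-0.0, 1.0, 0.0, 0.0]
contact_force: [2.2, 0.5, -2.4]
gripper_width: 0.351
grasp_force: 59.6
```

{"fn": "send_rows", "kwargs": {"increments": [{"dx":0,"dy":0,"dz":-0.003,"yaw":0,"claw":1},{"dx":0,"dy":0,"dz":-0.003,"yaw":0,"claw":1},{"dx":0,"dy":0,"dz":-0.003,"yaw":0,"claw":1}]}}

```text
time: 11.55
tool_pos: [0.5984, 0.3598, 0.1693]
tool_rot: [-0.0, 1.0, 0.0, 0.0]
contact_force: [1.7, 0.4, -2.6]
gripper_width: 0.354
grasp_force: 59.6
```

{"fn": "send_rows", "kwargs": {"increments": [{"dx":0,"dy":0,"dz":0,"yaw":0,"claw":-1},{"dx":0,"dy":0,"dz":0,"yaw":0,"claw":-1},{"dx":0,"dy":0,"dz":0,"yaw":0,"claw":-1},{"dx":0,"dy":0,"dz":-0.1,"yaw":0,"claw":-1},{"dx":0,"dy":0,"dz":-0.22,"yaw":0,"claw":-1},{"dx":0,"dy":0.2,"dz":-0.24,"yaw":0,"claw":-1},{"dx":-0.1,"dy":0.99,"dz":-0.24,"yaw":0,"claw":-1},{"dx":-0.1,"dy":0.99,"dz":-0.24,"yaw":0,"claw":-1},{"dx":-0.1,"dy":0.99,"dz":-0.24,"yaw":0,"claw":-1},{"dx":-0.1,"dy":0.99,"dz":-0.24,"yaw":0,"claw":-1},{"dx":-0.1,"dy":0.99,"dz":-0.24,"yaw":0,"claw":-1},{"dx":-0.1,"dy":0.99,"dz":-0.24,"yaw":0,"claw":-1},{"dx":-0.1,"dy":0.99,"dz":-0.24,"yaw":0,"claw":-1},{"dx":-0.1,"dy":0.99,"dz":-0.24,"yaw":0,"claw":-1},{"dx":-0.1,"dy":0.99,"dz":-0.24,"yaw":0,"claw":-1}]}}

```text
time: 13.42
tool_pos: [0.5488, -0.1351, 0.2895]
tool_rot: [-0.0, 1.0, 0.0, 0.0]
contact_force: [-0.3, 0.8, 0.4]
gripper_width: 1.004
grasp_force: 0.0
```

```bash
python3 - <<'E'
from h import *
a=manip.grab_frame("scene"); b=manip.grab_frame("top"); np.save("pics/t5.npy",b)
v=np.hstack([a[165:275,330:460],b[160:270,230:360]])
cv2.imwrite("pics/c5.png",cv2.resize(v[:,:,::-1],None,fx=3,fy=3,interpolation=cv2.INTER_CUBIC)); print(manip.state()["tool_pos"])
E
```

```text
[ 0.54901825 -0.1340207   0.28941682]
```

View pics/c5.png

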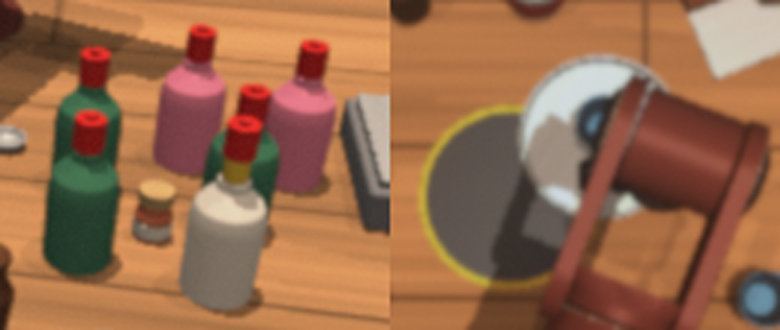

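The scene crop shows the white cap up on a yellow stem and all the green caps shut, with every bottle still in place. Next is cup A.

{"fn": "send_rows", "kwargs": {"increments": [{"dx":0.008,"dy":0.494,"dz":0,"yaw":0,"claw":-1},{"dx":0.008,"dy":0.494,"dz":0,"yaw":0,"claw":-1},{"dx":0.008,"dy":0.494,"dz":0,"yaw":0,"claw":-1},{"dx":0.008,"dy":0.494,"dz":0.1,"yaw":0,"claw":-1},{"dx":0.008,"dy":0.494,"dz":0.2,"yaw":0,"claw":-1},{"dx":0.008,"dy":0.494,"dz":0.3,"yaw":0,"claw":-1},{"dx":0.008,"dy":0.494,"dz":0.35,"yaw":0,"claw":-1},{"dx":0.008,"dy":0.494,"dz":0.4,"yaw":0,"claw":-1},{"dx":0.008,"dy":0.494,"dz":0.45,"yaw":0,"claw":-1},{"dx":0.008,"dy":0.494,"dz":0.507,"yaw":0,"claw":-1},{"dx":0.008,"dy":0.494,"dz":0.507,"yaw":0,"claw":-1},{"dx":0.008,"dy":0.494,"dz":0.507,"yaw":0,"claw":1},{"dx":0.008,"dy":0.494,"dz":0.507,"yaw":0,"claw":1},{"dx":0.008,"dy":0.494,"dz":0.507,"yaw":0,"claw":1},{"dx":0.008,"dy":0.494,"dz":0.507,"yaw":0,"claw":1}]}}

```text
time: 15.4
tool_pos: [0.5545, -0.383, 0.0383]
tool_rot: [0.001, 1.0, 0.0, 0.002]
contact_force: [0.2, 2.1, 5.8]
gripper_width: 0.746
grasp_force: 66.3
```

{"fn": "send_rows", "kwargs": {"increments": [{"dx":0,"dy":0,"dz":-0.02,"yaw":0,"claw":1},{"dx":0,"dy":0,"dz":-0.06,"yaw":0,"claw":1},{"dx":0,"dy":0,"dz":-0.12,"yaw":0,"claw":1},{"dx":0,"dy":0,"dz":-0.2,"yaw":0,"claw":1},{"dx":0,"dy":0,"dz":-0.28,"yaw":0,"claw":1},{"dx":0,"dy":0,"dz":-0.36,"yaw":0,"claw":1},{"dx":-0.06,"dy":-0.15,"dz":-0.4,"yaw":0,"claw":1},{"dx":-0.15,"dy":-0.4,"dz":-0.4,"yaw":0,"claw":1},{"dx":-0.15,"dy":-0.5,"dz":-0.4,"yaw":0,"claw":1},{"dx":-0.15,"dy":-0.56,"dz":-0.4,"yaw":0,"claw":1},{"dx":-0.15,"dy":-0.56,"dz":-0.4,"yaw":0,"claw":1},{"dx":-0.15,"dy":-0.56,"dz":-0.4,"yaw":0,"claw":1}]}}

```text
time: 16.9
tool_pos: [0.4774, -0.1002, 0.2371]
tool_rot: [0.0, 1.0, 0.002, 0.001]
contact_force: [1.2, -0.9, -1.2]
gripper_width: 0.747
grasp_force: 66.4
```

```bash
python3 w.py w6
```

```text
16.9 [ 0.4774 -0.1002  0.2371] [[1.0, 0.005, 0.002], [0.005, -1.0, -0.001], [0.002, 0.001, -1.0]] [-0.36 -0.29  1.92  0.    1.51  1.21]
```

View pics/w6.png

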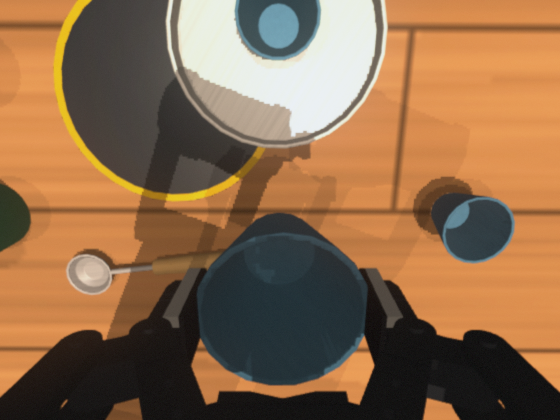

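The cup is held level, and the base cup's rim is at about (278,17). Pan edges are at columns 167 and 386, with the bottom at row 147. I'll check these numerically.

```bash
cat > fitrim.py <<'E'
from h import *
from scipy.optimize import least_squares
def fit(c,z,pts):
    P=np.array([onplane(c,*p,z) for p in pts]); r=least_squares(lambda p:np.linalg.norm(P-p[:2],axis=1)-p[2],[*P.mean(0),.05]); return r.x.round(4)
E
python3 - <<'E'
from fitrim import *
d=np.load("pics/w6.npz"); c=cam("wrist",dict(tool_pos=d["p"],tool_rot=d["r"]))
print("base rim(z .066)",fit(c,.066,[(235,15),(320,12),(277,59),(245,43),(308,45)]))
print("pan rim z.022",fit(c,.022,[(167,30),(386,40),(277,147),(197,110),(353,118),(230,138)]))
t=d["p"]
for zr in (.02,.025,.03): print("held rim if",zr,[proj(c,t+np.array([dx,dy,zr])).round() for dx,dy in((.034,0),(-.034,0),(0,.034),(0,-.034))],"foot far",proj(c,t+np.array([.021,0,zr-.062])).round())
E
```

```text
base rim(z .066) [ 0.6147 -0.0964  0.0332]
pan rim z.022 [ 0.6022 -0.0958  0.0993]
held rim if 0.02 [array([281., 221.]), array([281., 373.]), array([194., 302.]), array([368., 303.])] foot far [281. 205.]
held rim if 0.025 [array([281., 226.]), array([281., 382.]), array([191., 309.]), array([371., 310.])] foot far [281. 208.]
held rim if 0.03 [array([281., 231.]), array([281., 392.]), array([188., 317.]), array([374., 318.])] foot far [281. 210.]
```

{"fn": "send_rows", "kwargs": {"increments": [{"dx":0.1,"dy":-0.008,"dz":0.0,"yaw":0,"claw":1},{"dx":0.2,"dy":-0.008,"dz":0.0,"yaw":0,"claw":1},{"dx":0.277,"dy":-0.008,"dz":0.0,"yaw":0,"claw":1},{"dx":0.277,"dy":-0.008,"dz":0.06,"yaw":0,"claw":1},{"dx":0.277,"dy":-0.008,"dz":0.14,"yaw":0,"claw":1},{"dx":0.277,"dy":-0.008,"dz":0.2,"yaw":0,"claw":1},{"dx":0.277,"dy":-0.008,"dz":0.24,"yaw":0,"claw":1},{"dx":0.277,"dy":-0.008,"dz":0.27,"yaw":0,"claw":1},{"dx":0.277,"dy":-0.008,"dz":0.3,"yaw":0,"claw":1},{"dx":0.277,"dy":-0.008,"dz":0.32,"yaw":0,"claw":1},{"dx":0.277,"dy":-0.008,"dz":0.33,"yaw":0,"claw":1},{"dx":0.277,"dy":-0.008,"dz":0.334,"yaw":0,"claw":1},{"dx":0.277,"dy":-0.008,"dz":0.334,"yaw":0,"claw":1}]}}

```text
time: 18.58
tool_pos: [0.6165, -0.0982, 0.0692]
tool_rot: [0.0, 1.0, 0.0, 0.0]
contact_force: [-0.4, 0.2, -2.0]
gripper_width: 0.744
grasp_force: 66.4
```

No contact yet. I'll lower it a little more, then release.

{"fn": "send_rows", "kwargs": {"increments": [{"dx":0,"dy":-0.002,"dz":0.006,"yaw":0,"claw":1},{"dx":0,"dy":-0.002,"dz":0.01,"yaw":0,"claw":1},{"dx":0,"dy":-0.002,"dz":0.01,"yaw":0,"claw":1},{"dx":0,"dy":-0.002,"dz":0.01,"yaw":0,"claw":-1},{"dx":0,"dy":-0.002,"dz":0.01,"yaw":0,"claw":-1},{"dx":0,"dy":-0.002,"dz":0.01,"yaw":0,"claw":-1},{"dx":0,"dy":-0.002,"dz":-0.05,"yaw":0,"claw":-1},{"dx":0,"dy":-0.002,"dz":-0.15,"yaw":0,"claw":-1},{"dx":0,"dy":-0.002,"dz":-0.27,"yaw":0,"claw":-1},{"dx":-0.1,"dy":0.1,"dz":-0.3,"yaw":0,"claw":-1},{"dx":-0.3,"dy":0.2,"dz":-0.3,"yaw":0,"claw":-1},{"dx":-0.3,"dy":0.2,"dz":-0.3,"yaw":0,"claw":-1},{"dx":-0.3,"dy":0.2,"dz":-0.3,"yaw":0,"claw":-1}]}}

```text
time: 20.2
tool_pos: [0.4639, -0.1997, 0.2188]
tool_rot: [0.0, 1.0, -0.002, 0.0]
contact_force: [0.0, -0.4, -0.3]
gripper_width: 1.003
grasp_force: 0.0
```

```bash
python3 w.py w7
```

```text
20.2 [ 0.4639 -0.1997  0.2188] [[1.0, -0.003, 0.0], [-0.003, -1.0, -0.001], [0.0, 0.001, -1.0]] [-0.55 -0.23  1.9  -0.    1.47  1.02]
```

View pics/w7.png

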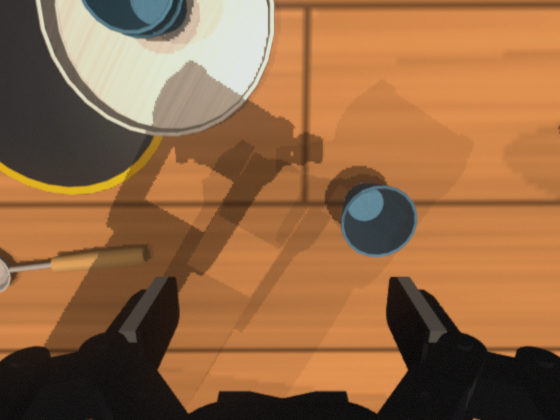

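Cup A is nested: two rims show at about (135,10). Cup B's rim is centred at about (379,220).

```bash
python3 - <<'E'
from fitrim import *
d=np.load("pics/w7.npz"); c=cam("wrist",dict(tool_pos=d["p"],tool_rot=d["r"]))
B=fit(c,.062,[(341,218),(417,220),(379,184),(378,257)]);print(B, shift(dict(tool_pos=d["p"],tool_rot=d["r"]),[B[0],B[1],.036]))
print("pan",fit(c,.022,[(274,20),(175,136),(230,118),(100,106),(53,50)]))
E
```

```text
[ 0.4332 -0.2854  0.034 ] [-0.06093169  0.17148114  0.3656489 ]
pan [ 0.6014 -0.0979  0.0968]
```

{"fn": "send_rows", "kwargs": {"increments": [{"dx":-0.061,"dy":0.171,"dz":0,"yaw":0,"claw":-1},{"dx":-0.061,"dy":0.171,"dz":0,"yaw":0,"claw":-1},{"dx":-0.061,"dy":0.171,"dz":0.1,"yaw":0,"claw":-1},{"dx":-0.061,"dy":0.171,"dz":0.18,"yaw":0,"claw":-1},{"dx":-0.061,"dy":0.171,"dz":0.24,"yaw":0,"claw":-1},{"dx":-0.061,"dy":0.171,"dz":0.3,"yaw":0,"claw":-1},{"dx":-0.061,"dy":0.171,"dz":0.366,"yaw":0,"claw":-1},{"dx":-0.061,"dy":0.171,"dz":0.366,"yaw":0,"claw":-1},{"dx":-0.061,"dy":0.171,"dz":0.366,"yaw":0,"claw":1},{"dx":-0.061,"dy":0.171,"dz":0.366,"yaw":0,"claw":1},{"dx":-0.061,"dy":0.171,"dz":0.366,"yaw":0,"claw":1},{"dx":-0.061,"dy":0.171,"dz":0.366,"yaw":0,"claw":1}]}}

```text
time: 21.75
tool_pos: [0.4378, -0.2851, 0.0384]
tool_rot: [0.001, 1.0, 0.0, 0.002]
contact_force: [2.0, 0.4, 7.1]
gripper_width: 0.746
grasp_force: 66.1
```

{"fn": "send_rows", "kwargs": {"increments": [{"dx":0,"dy":0,"dz":-0.02,"yaw":0,"claw":1},{"dx":0,"dy":0,"dz":-0.06,"yaw":0,"claw":1},{"dx":0,"dy":0,"dz":-0.12,"yaw":0,"claw":1},{"dx":0,"dy":0,"dz":-0.2,"yaw":0,"claw":1},{"dx":0,"dy":0,"dz":-0.28,"yaw":0,"claw":1},{"dx":0,"dy":0,"dz":-0.36,"yaw":0,"claw":1},{"dx":0.04,"dy":-0.1,"dz":-0.4,"yaw":0,"claw":1},{"dx":0.09,"dy":-0.2,"dz":-0.4,"yaw":0,"claw":1},{"dx":0.09,"dy":-0.3,"dz":-0.4,"yaw":0,"claw":1},{"dx":0.09,"dy":-0.37,"dz":-0.4,"yaw":0,"claw":1},{"dx":0.09,"dy":-0.37,"dz":-0.4,"yaw":0,"claw":1},{"dx":0.09,"dy":-0.37,"dz":-0.4,"yaw":0,"claw":1}]}}

```text
time: 23.25
tool_pos: [0.4806, -0.0991, 0.2359]
tool_rot: [0.0, 1.0, 0.0, -0.0]
contact_force: [0.8, 0.2, -0.6]
gripper_width: 0.744
grasp_force: 66.3
```

```bash
python3 w.py w8
```

```text
23.25 [ 0.4806 -0.0991  0.2359] [[1.0, 0.001, -0.0], [0.001, -1.0, -0.001], [-0.0, 0.001, -1.0]] [-0.35 -0.28  1.91 -0.    1.51  1.22]
```

View pics/w8.png

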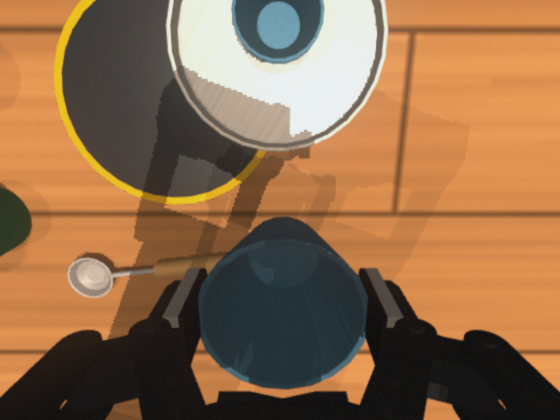

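Cup B is held upright. The stack's rim spans columns 232–324 with its bottom at row 63.

```bash
python3 - <<'E'
from fitrim import *
d=np.load("pics/w8.npz"); c=cam("wrist",dict(tool_pos=d["p"],tool_rot=d["r"]))
for z in (.081,.086,.09): print(z,fit(c,z,[(232,14),(324,12),(278,63),(245,46),(311,46)]))
print("pan",fit(c,.022,[(166,33),(387,40),(278,151),(197,113),(353,121),(230,142)]))
y=[(56,80),(175,204),(100,173),(78,20),(240,183)]; print("mark",fit(c,0,y))
E
```

```text
0.081 [ 0.6146 -0.0964  0.0339]
0.086 [ 0.6137 -0.0965  0.0333]
0.09 [ 0.6129 -0.0965  0.0328]
pan [ 0.6021 -0.095   0.0997]
mark [0.5497 0.0156 0.1084]
```

{"fn": "send_rows", "kwargs": {"increments": [{"dx":0.1,"dy":-0.005,"dz":0.0,"yaw":0,"claw":1},{"dx":0.2,"dy":-0.005,"dz":0.0,"yaw":0,"claw":1},{"dx":0.275,"dy":-0.005,"dz":0.0,"yaw":0,"claw":1},{"dx":0.275,"dy":-0.005,"dz":0.06,"yaw":0,"claw":1},{"dx":0.275,"dy":-0.005,"dz":0.14,"yaw":0,"claw":1},{"dx":0.275,"dy":-0.005,"dz":0.2,"yaw":0,"claw":1},{"dx":0.275,"dy":-0.005,"dz":0.24,"yaw":0,"claw":1},{"dx":0.275,"dy":-0.005,"dz":0.27,"yaw":0,"claw":1},{"dx":0.275,"dy":-0.005,"dz":0.3,"yaw":0,"claw":1},{"dx":0.275,"dy":-0.005,"dz":0.315,"yaw":0,"claw":1},{"dx":0.275,"dy":-0.005,"dz":0.322,"yaw":0,"claw":1},{"dx":0.275,"dy":-0.005,"dz":0.322,"yaw":0,"claw":1}]}}

```text
time: 24.8
tool_pos: [0.6209, -0.096, 0.0799]
tool_rot: [-0.0, 1.0, 0.0, 0.003]
contact_force: [-3.9, 3.3, 13.5]
gripper_width: 0.75
grasp_force: 74.0
```

{"fn": "send_rows", "kwargs": {"increments": [{"dx":0,"dy":0,"dz":0.0,"yaw":0,"claw":-1},{"dx":0,"dy":0,"dz":0.0,"yaw":0,"claw":-1},{"dx":0,"dy":0,"dz":0.0,"yaw":0,"claw":-1},{"dx":0,"dy":0,"dz":-0.05,"yaw":0,"claw":-1},{"dx":0,"dy":0,"dz":-0.15,"yaw":0,"claw":-1},{"dx":0,"dy":0,"dz":-0.27,"yaw":0,"claw":-1},{"dx":-0.1,"dy":0,"dz":-0.3,"yaw":0,"claw":-1},{"dx":-0.36,"dy":0,"dz":-0.3,"yaw":0,"claw":-1},{"dx":-0.36,"dy":0,"dz":-0.3,"yaw":0,"claw":-1},{"dx":-0.36,"dy":0,"dz":-0.3,"yaw":0,"claw":-1}]}}

```text
time: 26.05
tool_pos: [0.4348, -0.0958, 0.2233]
tool_rot: [-0.0, 1.0, -0.0, -0.001]
contact_force: [1.2, 0.8, -0.3]
gripper_width: 0.999
grasp_force: 0.0
```

```bash
python3 w.py w9
```

```text
26.05 [ 0.4348 -0.0958  0.2233] [[1.0, -0.0, -0.001], [-0.0, -1.0, 0.0], [-0.001, -0.0, -1.0]] [-0.38 -0.4   2.02 -0.    1.52  1.19]
```

View pics/w9.png

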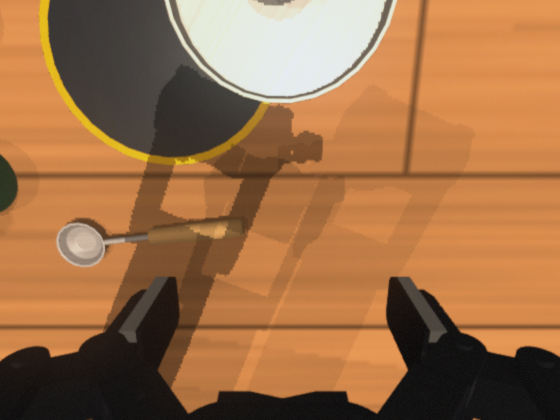

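The pan is untouched, but the stack is out of frame. I'll move to where the wrist camera can see it and view that together with a scene crop.

{"fn": "send_rows", "kwargs": {"increments": [{"dx":0.1,"dy":-0.1,"dz":-0.2,"yaw":0,"claw":-1},{"dx":0.1,"dy":-0.1,"dz":-0.2,"yaw":0,"claw":-1},{"dx":0.1,"dy":-0.1,"dz":-0.2,"yaw":0,"claw":-1},{"dx":0.1,"dy":-0.1,"dz":-0.2,"yaw":0,"claw":-1}]}}

```text
time: 26.6
tool_pos: [0.489, -0.0463, 0.3243]
tool_rot: [-0.0, 1.0, 0.001, -0.0]
contact_force: [0.0, 0.1, -1.2]
gripper_width: 1.002
grasp_force: 0.0
```

```bash
python3 w.py w10; python3 - <<'E'
from h import *
w=np.load("pics/w10.npz")["im"]; a=manip.grab_frame("scene"); s=a[205:275,215:345]
s=cv2.resize(s,(520,280),interpolation=cv2.INTER_CUBIC); v=np.zeros((580,800,3),np.uint8); v[:300,:560]=w[:300]; v[300:,:520]=s
cv2.imwrite("pics/c10.png",v[:,:,::-1])
E
```

```text
26.6 [ 0.489  -0.0463  0.3243] [[1.0, 0.001, -0.001], [0.001, -1.0, 0.0], [-0.001, -0.0, -1.0]] [-0.25 -0.31  1.79 -0.    1.66  1.32]
```

View pics/c10.png

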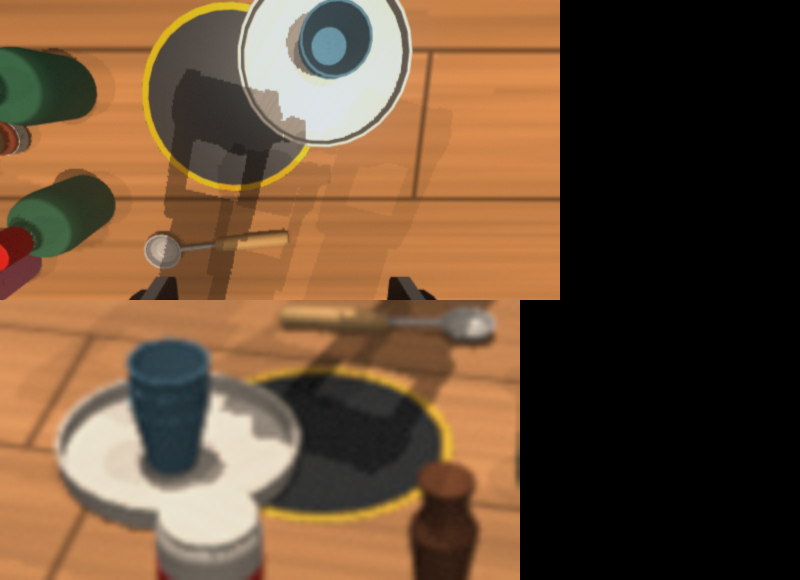

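All three cups are in one upright stack in the pan. In the wrist view the pan spans columns 239–411 with its bottom at row 146. The mark's left edge is at column 143, and it spans rows 3 to 189. Next I'll fit the pan and mark.

```bash
cat > pm.py <<'E'
from fitrim import *
def radial(c,im,z,c0,r0,test,band=.02):
    pts=[]
    for a in np.linspace(0,2*np.pi,180,endpoint=False):
        for r in np.arange(r0+band,r0-band,-.0007):
            P=np.r_[c0[0]+r*np.cos(a),c0[1]+r*np.sin(a),z]; u=proj(c,P); i,j=int(round(u[1])),int(round(u[0]))
            if 0<=i<im.shape[0] and 0<=j<im.shape[1] and test(im[i,j].astype(int)): 
                if r<r0+band-.001: pts.append(P[:2])
                break
    P=np.array(pts); r=least_squares(lambda p:np.linalg.norm(P-p[:2],axis=1)-p[2],[*c0,r0],loss="soft_l1",f_scale=.001); return r.x.round(4),len(P)
white=lambda p:p[2]>140 and p[0]-p[2]<45
yel=lambda p:p[0]>120 and p[1]>.7*p[0] and p[2]<.35*p[0]
E
python3 - <<'E'
from pm import *
d=np.load("pics/w10.npz"); c=cam("wrist",dict(tool_pos=d["p"],tool_rot=d["r"])); im=d["im"][:270]
print("pan",radial(c,im,.022,[.602,-.096],.1,white)); print("mark",radial(c,im,0,[.555,.015],.112,yel))
print("hand pan",fit(c,.022,[(239,45),(411,50),(322,146),(262,118),(385,121)]),"mark",fit(c,0,[(143,93),(235,189),(160,147),(215,3),(165,33)]))
t=np.load("pics/top0.npy"); ct=cam("top"); print("top pan",radial(ct,t,.022,[.602,-.096],.1,white),"top mark",radial(ct,t,0,[.555,.015],.112,yel))
for r,z in((.033,.096),): print("stack",fit(c,z,[(299,40),(371,38),(335,78)]))
E
```

```text
pan (array([ 0.6031, -0.0948,  0.0981]), 121)
mark (array([0.5545, 0.0151, 0.1121]), 127)
hand pan [ 0.6022 -0.096   0.0986] mark [0.5545 0.0143 0.1107]
top pan (array([ 0.6251, -0.0928,  0.0968]), 106) top mark (array([0.5567, 0.0177, 0.1116]), 95)
stack [ 0.6141 -0.0962  0.0338]
```

{"fn": "send_rows", "kwargs": {"increments": [{"dx":0.1,"dy":0.294,"dz":0.1,"yaw":0,"claw":0},{"dx":0.228,"dy":0.294,"dz":0.2,"yaw":0,"claw":0},{"dx":0.228,"dy":0.294,"dz":0.2,"yaw":0,"claw":0},{"dx":0.228,"dy":0.294,"dz":0.3,"yaw":0,"claw":0},{"dx":0.228,"dy":0.294,"dz":0.4,"yaw":0,"claw":0},{"dx":0.228,"dy":0.294,"dz":0.5,"yaw":0,"claw":0},{"dx":0.228,"dy":0.294,"dz":0.56,"yaw":0,"claw":0},{"dx":0.228,"dy":0.294,"dz":0.56,"yaw":0,"claw":0},{"dx":0.228,"dy":0.294,"dz":0.56,"yaw":0,"claw":0}]}}

```text
time: 27.82
tool_pos: [0.6027, -0.1938, 0.0458]
tool_rot: [0.0, 1.0, 0.0, 0.001]
contact_force: [0.4, 0.8, 1.4]
gripper_width: 0.5
grasp_force: 0.0
```

```bash
python3 w.py w11; python3 - <<'E'
from pm import *
d=np.load("pics/w11.npz"); c=cam("wrist",dict(tool_pos=d["p"],tool_rot=d["r"])); im=d["im"]
print("pan",radial(c,im[:250],.022,[.602,-.096],.1,white,.015))
E
```

```text
27.825 [ 0.6027 -0.1938  0.0458] [[1.0, 0.0, 0.001], [0.0, -1.0, -0.001], [0.001, 0.001, -1.0]] [-0.43  0.25  1.72 -0.    1.17  1.14]
pan (array([ 0.6078, -0.0968,  0.0939]), 34)
```

{"fn": "send_rows", "kwargs": {"increments": [{"dx":0,"dy":0,"dz":0.03,"yaw":0,"claw":0},{"dx":0,"dy":0,"dz":0.06,"yaw":0,"claw":0},{"dx":0,"dy":0,"dz":0.075,"yaw":0,"claw":0},{"dx":0,"dy":0,"dz":0.075,"yaw":0,"claw":0.5},{"dx":0,"dy":0,"dz":0.075,"yaw":0,"claw":0.8},{"dx":0,"dy":0,"dz":0.075,"yaw":0,"claw":1},{"dx":0,"dy":0,"dz":0.075,"yaw":0,"claw":1},{"dx":0,"dy":0,"dz":0.075,"yaw":0,"claw":1},{"dx":0,"dy":0,"dz":0.075,"yaw":0,"claw":1}]}}

```text
time: 29.0
tool_pos: [0.6025, -0.1931, 0.0074]
tool_rot: [-0.0, 1.0, 0.0, 0.0]
contact_force: [2.8, 3.0, -1.6]
gripper_width: 0.03
grasp_force: 58.9
```

{"fn": "send_rows", "kwargs": {"increments": [{"dx":-0.004,"dy":-0.01,"dz":0,"yaw":0,"claw":1},{"dx":-0.012,"dy":-0.028,"dz":0,"yaw":0,"claw":1},{"dx":-0.022,"dy":-0.05,"dz":0,"yaw":0,"claw":1},{"dx":-0.032,"dy":-0.073,"dz":0,"yaw":0,"claw":1},{"dx":-0.042,"dy":-0.096,"dz":0,"yaw":0,"claw":1},{"dx":-0.052,"dy":-0.119,"dz":0,"yaw":0,"claw":1},{"dx":-0.062,"dy":-0.142,"dz":0,"yaw":0,"claw":1},{"dx":-0.072,"dy":-0.164,"dz":0,"yaw":0,"claw":1},{"dx":-0.082,"dy":-0.186,"dz":0,"yaw":0,"claw":1},{"dx":-0.09,"dy":-0.204,"dz":0,"yaw":0,"claw":1},{"dx":-0.095,"dy":-0.216,"dz":0,"yaw":0,"claw":1},{"dx":-0.097,"dy":-0.22,"dz":0,"yaw":0,"claw":1},{"dx":-0.097,"dy":-0.22,"dz":0,"yaw":0,"claw":1},{"dx":-0.097,"dy":-0.22,"dz":0,"yaw":0,"claw":1}]}}

```text
time: 30.75
tool_pos: [0.5536, -0.0829, 0.0072]
tool_rot: [-0.001, 1.0, 0.0, -0.0]
contact_force: [0.9, 0.5, 0.7]
gripper_width: 0.032
grasp_force: 58.2
```

Next I'll release half-open so the fingers clear the stack, rise, back off and check.

{"fn": "send_rows", "kwargs": {"increments": [{"dx":0,"dy":0,"dz":0,"yaw":0,"claw":0.6},{"dx":0,"dy":0,"dz":0,"yaw":0,"claw":0.4},{"dx":0,"dy":0,"dz":0,"yaw":0,"claw":0.4},{"dx":0,"dy":0,"dz":-0.04,"yaw":0,"claw":0.4},{"dx":0,"dy":0,"dz":-0.12,"yaw":0,"claw":0.4},{"dx":0,"dy":0,"dz":-0.24,"yaw":0,"claw":0.4},{"dx":0,"dy":0,"dz":-0.36,"yaw":0,"claw":0.4},{"dx":-0.1,"dy":0,"dz":-0.48,"yaw":0,"claw":0.4},{"dx":-0.28,"dy":-0.18,"dz":-0.6,"yaw":0,"claw":0.4},{"dx":-0.28,"dy":-0.18,"dz":-0.64,"yaw":0,"claw":0.4},{"dx":-0.28,"dy":-0.18,"dz":-0.64,"yaw":0,"claw":0.4},{"dx":-0.28,"dy":-0.18,"dz":-0.64,"yaw":0,"claw":0.4}]}}

```text
time: 32.25
tool_pos: [0.4137, 0.0075, 0.332]
tool_rot: [0.001, 1.0, 0.002, 0.004]
contact_force: [0.5, -0.1, -1.1]
gripper_width: 0.297
grasp_force: 0.0
```

```bash
python3 w.py w12; python3 - <<'E'
from pm import *
d=np.load("pics/w12.npz"); c=cam("wrist",dict(tool_pos=d["p"],tool_rot=d["r"])); im=d["im"]
print("pan",radial(c,im[:260],.022,[.5545,.015],.1,white,.02)); print("mark",radial(c,im[:260],0,[.555,.015],.112,yel))
a=manip.grab_frame("scene"); s=cv2.resize(a[165:275,230:460],(800,383),interpolation=cv2.INTER_CUBIC); w=cv2.resize(im[:300],(373,200),interpolation=cv2.INTER_AREA)
v=np.zeros((590,800,3),np.uint8); v[:383]=s; v[385:585,:373]=w; cv2.imwrite("pics/c12.png",v[:,:,::-1])
E
```

```text
32.25 [0.4137 0.0075 0.332 ] [[1.0, 0.003, 0.009], [0.003, -1.0, -0.001], [0.009, 0.001, -1.0]] [-0.16 -0.52  1.93  0.    1.72  1.41]
pan (array([0.5512, 0.0123, 0.0983]), 94)
mark (array([0.5547, 0.0151, 0.1119]), 114)
```

View pics/c12.png

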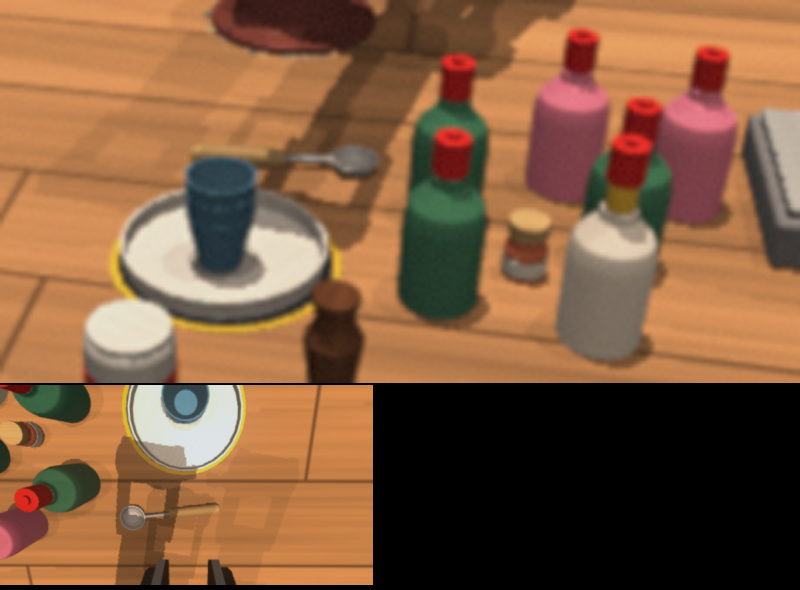

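The pan sits about 4.5 mm from the spot's centre, with the stack upright and nothing else disturbed. All the green caps are shut, the white one is up, and the arm is clear of everything.

{"fn": "send_rows", "kwargs": {"increments": [{"dx":0,"dy":0,"dz":-0.05,"yaw":0,"claw":0.4},{"dx":0,"dy":0,"dz":-0.05,"yaw":0,"claw":0.4},{"dx":0,"dy":0,"dz":-0.05,"yaw":0,"claw":0.4},{"dx":0,"dy":0,"dz":-0.05,"yaw":0,"claw":0.4}]}}

```text
time: 32.85
tool_pos: [0.4135, 0.0065, 0.3507]
tool_rot: [-0.0, 1.0, 0.0, -0.001]
contact_force: [-0.1, 0.5, -0.5]
gripper_width: 0.301
grasp_force: 0.0
```

```bash
python3 w.py w13; python3 - <<'E'
from pm import *
d=np.load("pics/w13.npz"); c=cam("wrist",dict(tool_pos=d["p"],tool_rot=d["r"]))
p,n=radial(c,d["im"][:260],.022,[.5545,.015],.1,white,.02); print(p,n)
if np.hypot(p[0]-.5545,p[1]-.015)<.01: print(manip.job_done())
E
```

```text
32.85 [0.4135 0.0065 0.3507] [[1.0, 0.0, -0.003], [0.0, -1.0, 0.0], [-0.003, -0.0, -1.0]] [-0.16 -0.51  1.89 -0.    1.76  1.41]
[0.5513 0.0124 0.0983] 92
the job is handed in; nothing more can be done
None
```

I handed the job in at about 33 s; the hand-in returned no verdict, but my last images showed the three green caps shut, the white cap up, both loose cups nested in the pan's cup, and the pan about 4 mm off the spot's centre.

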